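# Lock the slide-mounting press

### The job

Close the open slide-mounting press: push its spring-loaded plunger fully home by the black plate on top and, while it is held down, slide the steel keeper fully home so that its hooks trap the plunger's cross bar, then let go. Work with a light hand, because too hard a push cracks the glass slide, do not force the keeper, and leave the other press, which is already locked, and everything else on the bench alone.

Things in the scene. Friction and masses are not known exactly. Their poses are not given: they have to be found in the camera images.
- press: the open slide-mounting press, fixed to the bench: dark base 90 (x) x 160 (y) x 12 mm, end pillars and an aluminium head block 90 x 152 mm with its top 60 mm above the bench; a glass slide lies inside. Origin: centre of the base's underside; z up; +y is the way the keeper slides home, x goes across. The plunger stands on the origin's vertical axis.
- head_top (a point): centre of the head block's top, 60 mm up. Above it, on top of the plunger, is a black plate 32 (x) x 104 (y) x 8 mm, to be pressed anywhere along it. It is screw-set: with the plunger up its top is 34 to 52 mm above this point, not known beforehand; it goes down with the plunger and its rubber backing yields 0.05 mm per N. Over 25 N on it (push and rubbing together) cracks the glass.
- plunger (a joint): how far the plunger is pushed straight down, m: 0 up, 0.010 fully home (hard stop). Return spring: about 6 N to start, 14 N fully home. The hooks pass over the cross bar only above about 0.0085; once trapped and let go it springs back to about 0.0085, against the hooks.
- cross_bar (a point): centre of the plunger's steel cross bar, 76 (x) x 8 (y) x 8 mm, sticking out sideways beneath the black plate; 80 mm above the bench with the plunger up; moves with the plunger. The plate's top is 14 to 32 mm above this point.
- keeper (a joint): how far the keeper has slid along the press's +y, m: 0 open, 0.025 fully home (hard stop). It starts between 0 and 0.006. Friction about 1.5 N. The hooks meet the cross bar at about 0.013 and are blocked there unless the plunger is nearly fully home. More than 25 N on the keeper breaks it.
- bridge (a point): centre of the keeper's bridge: level steel bar 72 (x) x 10 (y) x 14 mm, 123 mm above the bench, over the black plate on two uprights (56 mm apart inside, as are the hooks; hook tops 86 mm up, on the -y side). Pushing its -y face towards +y slides the keeper home; at keeper 0 that face is 5 mm to +y of the plunger's axis, with 57 mm of plate free on its -y side.
- locked_press: a second press of the same shape, fixed, already locked: plate down, keeper home. Origin and axes as for the first. Not to be touched.
- forceps: steel forceps lying flat, 120 x 11 x 8 mm; bystander, leave it in place. Origin: centre of the underside
- mountant: small amber glass bottle, 44 mm across, 75 mm tall; bystander, leave it in place. Origin: centre of the underside
- jar: small clear jar with a white lid, 54 mm across, 60 mm tall; bystander, leave it in place. Origin: centre of the underside
- dish: flat clear round dish with lid, 90 mm across, 16 mm tall; bystander, leave it in place. Origin: centre of the underside
- mailer: flat white plastic slide box, 32 x 85 x 14 mm; bystander, leave it in place. Origin: centre of the underside
- cover_box: small square clear box, 50 x 50 x 18 mm; bystander, leave it in place. Origin: centre of the underside
- tip_rack: green rack of pipette tips, 85 x 120 x 56 mm; bystander, leave it in place. Origin: centre of the underside

How it is judged (in metres and radians):
On the way, in this order (a step that is already met when the one before it is completed fails the run):
1. the plunger is pushed nearly fully home with the keeper still short of the cross bar (value of joint plunger above 0.0085 m and value of joint keeper below 0.016 m), for 0.1 s.
2. the keeper is slid home over the cross bar (value of joint keeper above 0.022 m and value of joint plunger above 0.007 m), for 0.1 s.
At the end, for the whole second after the job is handed in: The keeper has slid at least 22 of its 25 mm and the plunger, let go, stays trapped at least 7 mm down (all of step 2); the robot touches nothing.
It fails at once if more than 25 N on the press's black plate or plunger (the glass cracks) (contact force between plunger and the arm above 25 N or contact force between plunger and the fingers above 25 N).
It fails at once if more than 25 N on the keeper (contact force between keeper and the arm above 25 N or contact force between keeper and the fingers above 25 N).
It fails at once if the locked press is pushed against (contact force between locked_press and the arm above 2 N or contact force between locked_press and the fingers above 2 N).
It fails at once if a bystander is moved by more than 20 mm (distance of any of forceps, mountant, jar, dish, mailer, cover_box, tip_rack from where it was at the start of the episode above 0.02 m).
It also fails if it takes over 51 s, if anything falls off the work surface, if the arm or the gripper's body presses on something with over 40 N, if the wrist force passes 120 N, or if a joint passes its speed limit or range.

### The arm

A 6-joint arm with a two-finger parallel gripper is mounted at the origin on the work surface. World frame = base frame: x ahead of the robot, y to its left, z up, the work surface at z = 0. Lengths are in mm, angles in rad, forces in N, time in s.
With the tool pointing down it reaches from about 400 to 925 mm from the base axis. Payload 12.5 kg.
Tool frame: the origin (TCP) lies midway between the tips of the shut fingers; the grasp point (between the pads) lies 19 mm behind it; x points along the fingers, y is the direction in which the jaws open and shut, and the axes are right-handed (so a half turn about x gives the same grasp; the last joint's range is limited). The gripper opens to 95 mm and grips with 3 to 60 N. Pads are 20 mm wide; open, the fingers measure 119 mm over their backs; the gripper's body (75 mm by 180 mm) begins 59 mm behind the grasp point.
Start: joints at [-1.28, 0.491, 1.559, -0, 1.092, -0.106], TCP at [241.567, -576.448, 214.661] pointing down, gripper open.
Joint ranges: [-3.1, 3.1], [-0.84, 2.19], [0.05, 2.79], [-1.13, 4.28], [0.06, 2.93], [-2.69, 2.69]. Speed limits (rad/s): [2.22, 2.22, 2.79, 3.14, 3.14, 3.14].

### API

Orientations are given as [roll, pitch, yaw] about the fixed x, y, z axes, in that order (R = Rz(yaw) Ry(pitch) Rx(roll)).
In Python, from cell import state, read_camera, job_done gives the robot as it stands.
- The arm moves only by the tool move_arm, never from a script. Its argument "targets" is a list of rows, each a list of 7 numbers: the shift along the world's x, y, z in m, then the turn, a rotation vector about the world's x, y, z in degrees, then the gripper's target within -1 to 1 (fully open at 1, half-way at 0, shut at -1). In form: [[dx, dy, dz, wx, wy, wz, hand], ...]. A call has 1 to 10 rows; each row is the pose to reach, as a shift and turn from the pose commanded when the call began; what a row does not reach only later rows make up. A row lasts 1/10 s, in which the tool goes at most 50 mm and 8.59 degrees, less where a joint would pass 70% of its speed; a pose out of reach is approached as far as the arm can. A call with a gripper value outside its range is refused whole. The fingers move at their own pace and stop on an object; the grip force is fixed at half the most. Time passes only in rows, so rows that repeat a pose let the fingers close. It gives the time, the measured TCP pose, the force and the opening at its end, in the units of the state.
- state(): the state, without advancing time (a new reading comes with each control period).
- read_camera(name): name is "scene" or "top"; returns a dict with "img" (400x640x3 uint8, blue, green, red), "mtx" (3x3 intrinsics, pixels), "cam_to_world" (4x4, takes a point from camera to world coordinates). Camera axes: x right, y up, looking along -z (the intrinsics and any distortion apply to the point x, -y, -z); pixel columns grow to the right and rows downward; lengths in mm; the calibration is good to about 2 mm. A picture is of the moment at which its call begins. There is no depth.
- job_done(): hands the job in, once; it reports no verdict.
The state is a dict: "t": time; "joints": joint angles; "qvel": joint speeds; "tau": joint torques, N m; "eef_pos": TCP position; "tcp_rot": TCP orientation; "ft_force": force on the tool from outside, world axes, zero at the start; "moment": the same for the moment, N m; "opening": opening from 0.0 (shut) to 1.0 (fully open).
Only numpy, scipy, OpenCV 4.12 (cv2) and the standard library are available. Lean on these libraries where they do the work, as an engineer would, in place of code of your own. Each camera call takes 0.05 s, during which the arm holds its last target.

## Working session

There is one attempt and no reset: what is moved stays moved. The work goes in short steps, Python scripts to look and compute and a tool call to move; the robot and the scene stay as the last step left them, time stands still between calls to the robot, and variables do not carry over. Pictures are saved under pics/ and viewed, and the job is handed in when it is done.

Besides the shell and the picture viewer there is one more tool, called after ">>>" in YAML: its name, and indented under it one key for each argument. move_arm: Moves the arm, as the interface text tells. Its arguments: {"type":"object","properties":{"targets":{"type":"array"}},"required":["targets"]}

```bash
ls; mkdir -p pics
python3 - <<'E'
from cell import state, read_camera
import cv2,numpy as np
s=state();print(s)
for n in("scene","top"):
    r=read_camera(n);cv2.imwrite(f"pics/{n}0.png",r["img"]);np.savez(f"{n}0.npz",**r);print(n,r["mtx"],r["cam_to_world"],r.keys())
E
```

```text
pics
{'t': 0.0, 'joints': array([-1.27960859e+00,  4.91556804e-01,  1.55945897e+00,  2.03533512e-05,
        1.09170168e+00, -1.05605457e-01]), 'qvel': array([ 4.63631457e-04, -1.77312776e-03,  5.57340965e-05, -1.39679497e-03,
        7.37120200e-04,  1.74208739e-03]), 'tau': array([ 1.19022850e-03, -6.12643147e+01, -2.58180231e+01,  6.93530194e-02,
        4.82251926e-02, -1.10768869e-04]), 'eef_pos': array([ 241.48972168, -576.19165673,  214.06018341]), 'tcp_rot': array([-1.69244884,  1.56967138,  1.84592761]), 'ft_force': array([-0.6993448 ,  0.14087357,  0.94545436]), 'moment': array([-0.00068497, -0.0199022 , -0.03383501]), 'opening': 0.9951630709574684}
scene [[388.77985795   0.         319.30412847]
 [  0.         388.77985795 196.1015991 ]
 [  0.           0.           1.        ]] [[-4.30219354e-01 -5.61000063e-01  7.07241286e-01  1.23299114e+03]
 [ 9.02678061e-01 -2.75283560e-01  3.30743527e-01  3.57355219e+02]
 [ 9.14475982e-03  7.80703459e-01  6.24834764e-01  6.88015639e+02]
 [ 0.00000000e+00  0.00000000e+00  0.00000000e+00  1.00000000e+00]] dict_keys(['img', 'mtx', 'cam_to_world'])
top [[471.87697332   0.         318.01267966]
 [  0.         471.87697332 198.60338576]
 [  0.           0.           1.        ]] [[-9.85786015e-03  9.90020677e-01 -1.40576959e-01  3.94565846e+02]
 [-9.99898624e-01 -8.31494852e-03  1.15587208e-02  4.04101504e+01]
 [ 1.02744824e-02  1.40676652e-01  9.90002280e-01  1.56942102e+03]
 [ 0.00000000e+00  0.00000000e+00  0.00000000e+00  1.00000000e+00]] dict_keys(['img', 'mtx', 'cam_to_world'])
```

View pics/scene0.png

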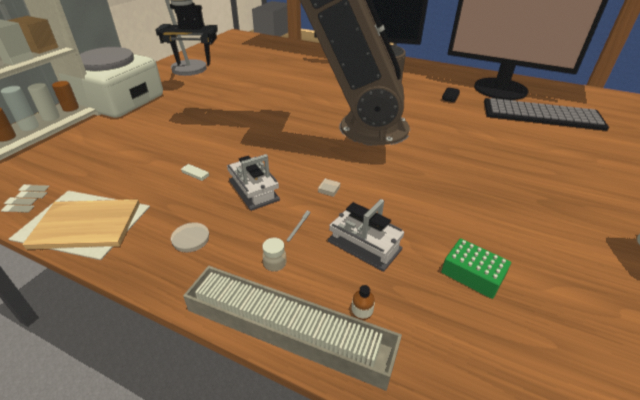

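View pics/top0.png

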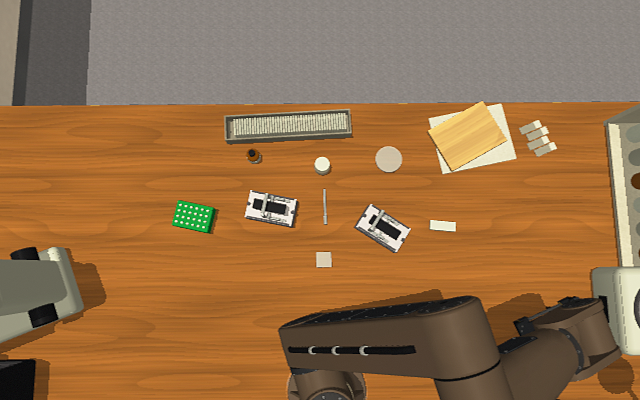

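Run:
```python
import cv2,numpy as np
s=cv2.imread("pics/scene0.png");t=cv2.imread("pics/top0.png")
u=lambda i,x,y,w,h,k:cv2.resize(i[y:y+h,x:x+w],None,fx=k,fy=k,interpolation=cv2.INTER_CUBIC)
cv2.imwrite("pics/a.png",u(s,320,190,100,75,8))
cv2.imwrite("pics/b.png",u(s,215,145,80,65,9))
cv2.imwrite("pics/c.png",u(t,235,180,75,55,10))
cv2.imwrite("pics/d.png",u(t,345,195,75,60,10))
```

```text
(no output)
```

View pics/a.png

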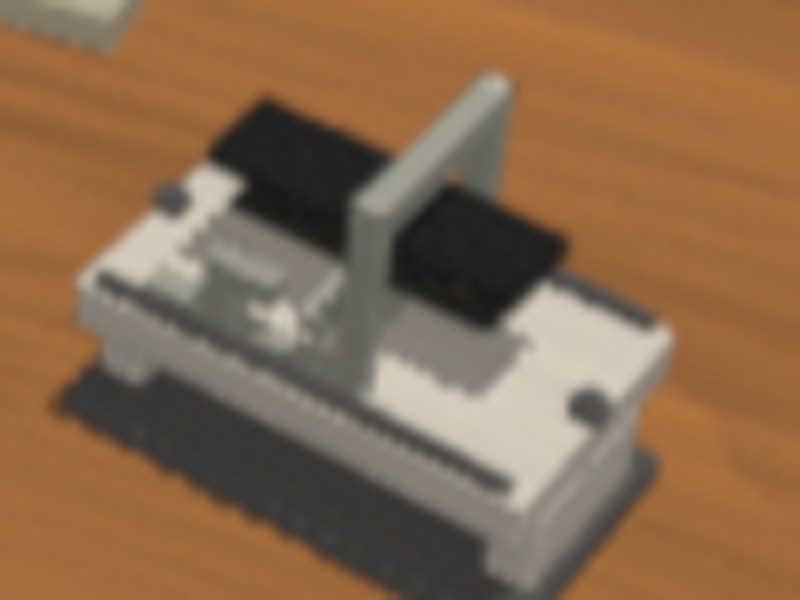

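View pics/b.png

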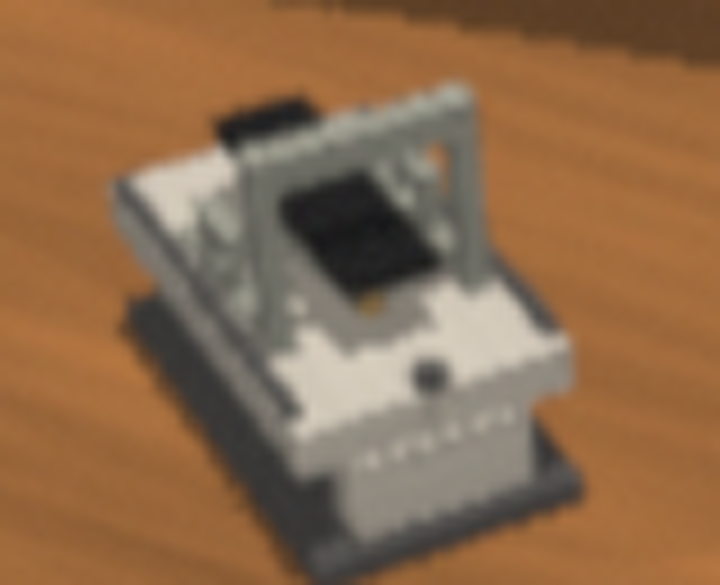

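View pics/c.png

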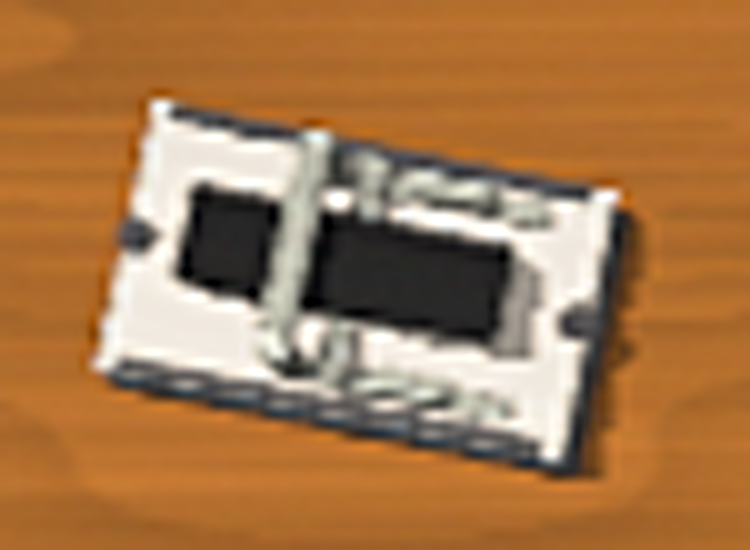

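View pics/d.png

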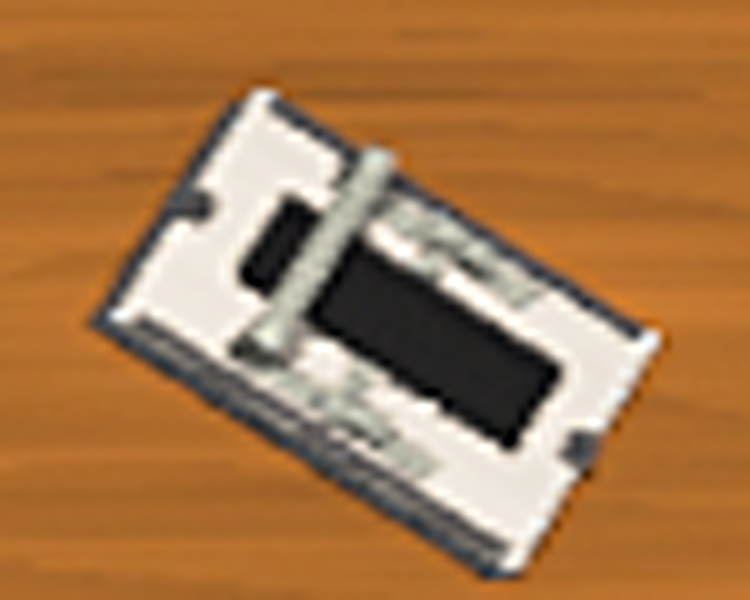

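```bash
cat > h.py <<'E'
import numpy as np,cv2
def P(r,p):
    p=np.atleast_2d(p);T=np.linalg.inv(r["cam_to_world"]);c=p@T[:3,:3].T+T[:3,3]
    c=c*[1,-1,-1];q=c@np.asarray(r["mtx"]).T;return q[:,:2]/q[:,2:]
def W(par,p):
    x,y,a=par[:3];p=np.atleast_2d(p).astype(float);c,s=np.cos(a),np.sin(a)
    return np.c_[x+c*p[:,0]-s*p[:,1],y+s*p[:,0]+c*p[:,1],p[:,2]]
S=dict(np.load("scene0.npz"));T=dict(np.load("top0.npz"))
E
python3 - <<'E'
from h import *
from scipy.optimize import least_squares
c=lambda L,s,o:(np.array(L,float)+.5)/s-.5+np.array(o)
tp=c([(158,103),(618,195),(560,462),(103,368),(195,185),(178,278),(512,245),(492,343)],10,(235,180))
sp=c([(85,290),(520,505),(670,335),(213,153),(267,97),(567,245)],8,(320,190))
H=[(45,76),(45,-76),(-45,-76),(-45,76)];Q=[(16,52),(-16,52),(16,-52),(-16,-52)]
def f(p):
    h=p[3]; b=np.array([[a[0],a[1],60] for a in H]+[[a[0],a[1],60+h] for a in Q])
    d=np.array([(45,-76,60),(45,76,60),(-45,76,60),(16,-52,60+h),(-16,-52,60+h),(-16,52,60+h)])
    # scene cam shift nuisance
    e1=P(T,W(p,b))-tp+p[4:6];e2=P(S,W(p,d))-sp+p[6:8]
    return np.r_[e1.ravel(),e2.ravel(),p[4:8]*.7]
r=least_squares(f,[600,150,.2,43,0,0,0,0]);p=r.x;print(p,np.degrees(p[2]));print(f(p).reshape(-1,2).round(1))
# tops only / scene only
for w,lab in((0,"top"),(1,"scene")):
    g=lambda p:f(np.r_[p,0,0,0,0])[(slice(0,16) if w==0 else slice(16,28))]
    print(lab,least_squares(g,p[:4]).x)
np.save("p.npy",p)
s=cv2.imread("pics/scene0.png");t=cv2.imread("pics/top0.png")
def draw(cam,img,o,sz,k,n,d):
    i=cv2.resize(img[o[1]:o[1]+sz[1],o[0]:o[0]+sz[0]],None,fx=k,fy=k,interpolation=cv2.INTER_CUBIC)
    i=np.clip(255*(i/255.)**.6,0,255).astype(np.uint8)
    def poly(pts,col):
        q=((P(cam,W(p,pts))+d-o+.5)*k-.5).astype(np.int32);q=q if 0 else q;cv2.polylines(i,[q.reshape(-1,1,2)],True,col,1)
    poly([(a,b,60) for a,b in H],(0,255,0));h=60+p[3]
    poly([(16,52,h),(16,-52,h),(-16,-52,h),(-16,52,h)],(0,0,255))
    for z in(116,130):
      for k0 in (0,6): poly([(36,5+k0,z),(-36,5+k0,z),(-36,15+k0,z),(36,15+k0,z)],(255,0,0) if k0==0 else (255,0,255))
    cv2.imwrite(n,i)
draw(S,s,np.array([320,190]),(100,75),8,"pics/e.png",p[6:8]);draw(T,t,np.array([235,180]),(75,55),10,"pics/f.png",p[4:6])
E
```

```text
[ 5.79713423e+02  1.74986487e+02 -2.07666495e-01  4.26665922e+01
 -4.46032625e-01 -3.73231326e-01 -1.43236210e-02  5.35595052e-01] -11.898413696310277
[[-0.  -0.4]
 [-0.  -0.4]
 [ 0.1  0.2]
 [-0.6  0.3]
 [-0.  -0.3]
 [-0.5  0.3]
 [ 0.7  0.2]
 [ 0.6  0.4]
 [-1.2 -1.2]
 [ 0.4  1.1]
 [ 1.  -0.2]
 [-1.   0.1]
 [-0.2  0.2]
 [ 1.  -0.2]
 [-0.3 -0.3]
 [-0.   0.4]]
top [ 5.80888925e+02  1.76411524e+02 -2.07089161e-01  4.45050477e+01]
scene [ 5.80986609e+02  1.75406005e+02 -2.08872923e-01  4.21152522e+01]
```

View pics/e.png

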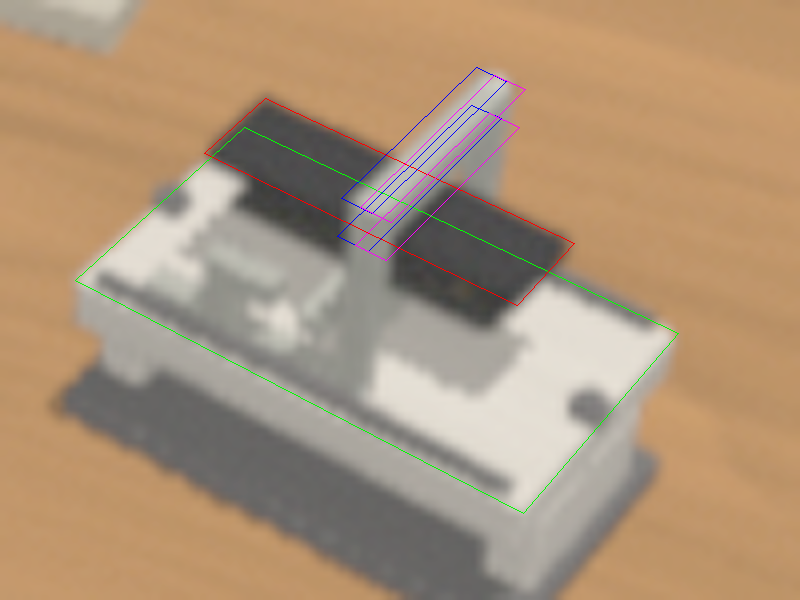

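View pics/f.png

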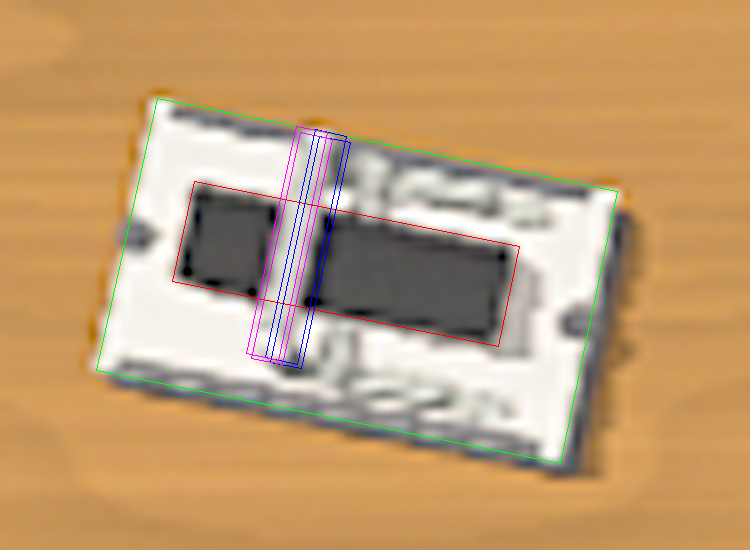

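Run:
```python
from h import *
from cell import state
from scipy.spatial.transform import Rotation as R
s=state();r=R.from_euler('xyz',s["tcp_rot"]).as_matrix();print(r.round(3),s["t"])
a=-.208;print("press x",np.cos(a),np.sin(a),"press y",-np.sin(a),np.cos(a))
print(np.degrees(np.arctan2(r[1,1],r[0,1])))
p=[580.5,175.7,a];print(W(p,[0,-27,101])-s["eef_pos"])
```

```text
[[-0.     0.386 -0.922]
 [ 0.001 -0.922 -0.386]
 [-1.    -0.001 -0.   ]] 0.1
press x 0.9784458781847165 -0.2065034224010315 press y 0.2065034224010315 0.9784458781847165
-67.26479422466272
[[ 333.41892115  725.50910452 -113.14010575]]
```

>>> move_arm:
  targets:
    - [0.03,0.036,0,0,0,6,-1]
    - [0.06,0.072,0,0,0,12,-1]
    - [0.09,0.108,0,0,0,18,-1]
    - [0.12,0.144,0,0,0,24,-1]
    - [0.15,0.18,0,0,0,30,-1]
    - [0.18,0.216,0,0,0,36,-1]
    - [0.21,0.252,0,0,0,42,-1]
    - [0.24,0.288,0,0,0,48,-1]
    - [0.27,0.324,0,0,0,54,-1]
    - [0.3,0.36,0,0,0,55.4,-1]

```text
t: 1.1
eef_pos: [542.5, -214.7, 214.5]
tcp_rot: [-1.716, 1.571, 2.793]
ft_force: [0.6, 0.2, 0.0]
opening: 0.215
```

>>> move_arm:
  targets:
    - [0.005,0.04,0,0,0,0,-1]
    - [0.01,0.08,0,0,0,0,-1]
    - [0.015,0.12,0,0,0,0,-1]
    - [0.02,0.16,0,0,0,0,-1]
    - [0.025,0.2,0,0,0,0,-1]
    - [0.03,0.24,0,0,0,0,-1]
    - [0.033,0.28,0,0,0,0,-1]
    - [0.033,0.32,0,0,0,0,-1]
    - [0.033,0.36,0,0,0,0,-1]
    - [0.033,0.36,0,0,0,0,-1]

```text
t: 2.1
eef_pos: [574.0, 147.4, 214.3]
tcp_rot: [-2.179, 1.57, 2.33]
ft_force: [-0.2, -0.4, 0.2]
opening: 0.004
```

>>> move_arm:
  targets:
    - [0,0.001,-0.03,0,0,0,-1]
    - [0,0.001,-0.06,0,0,0,-1]
    - [0,0.001,-0.075,0,0,0,-1]
    - [0,0.001,-0.075,0,0,0,-1]
    - [0,0.001,-0.075,0,0,0,-1]

```text
t: 2.6
eef_pos: [574.8, 144.1, 140.0]
tcp_rot: [-0.262, 1.571, -2.04]
ft_force: [-0.3, 0.2, 0.1]
opening: 0.008
```

Run:
```python
from h import *
from cell import state,read_camera
from scipy.spatial.transform import Rotation as R
s=state();r=R.from_euler('xyz',s["tcp_rot"]).as_matrix();print(r.round(3),s["t"],s["eef_pos"],s["ft_force"],s["joints"])
a=-.208;c=np.cos(a);n=np.sin(a);d=s["eef_pos"][:2]-[580.5,175.7];print("local",c*d[0]+n*d[1],-n*d[0]+c*d[1])
u=lambda i,x,y,w,h,k:cv2.resize(i[y:y+h,x:x+w],None,fx=k,fy=k,interpolation=cv2.INTER_CUBIC)
q=read_camera("scene")["img"];cv2.imwrite("pics/g.png",u(q,310,150,120,120,5))
q=read_camera("top")["img"];cv2.imwrite("pics/g2.png",u(q,220,150,120,100,5))
```

```text
[[-0.     0.979 -0.206]
 [-0.    -0.206 -0.979]
 [-1.    -0.     0.   ]] 2.6 [574.79157093 144.129698   139.965542  ] [-0.29963829  0.19577347  0.09971948] [ 1.34293529e-01  5.28781479e-01  1.72057110e+00 -1.27565056e-04
  8.92308535e-01  3.41836375e-01]
local 0.9339865191819996 -32.068642005778706
```

View pics/g.png

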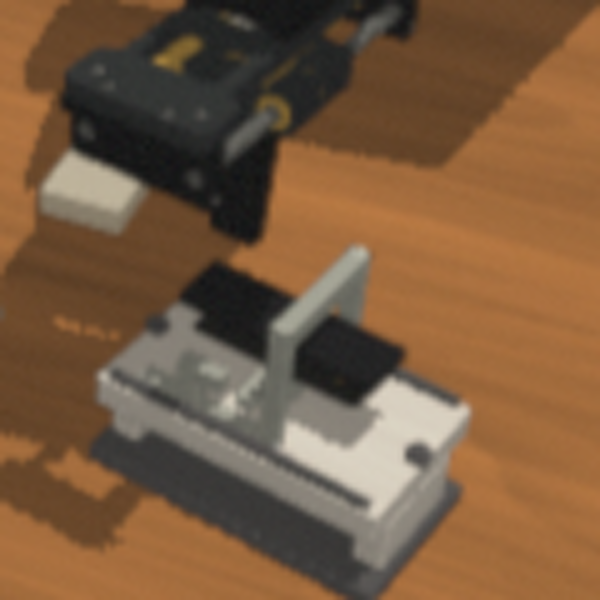

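>>> move_arm:
  targets:
    - [0,0,-0.01,0,0,0,-1]
    - [0,0,-0.02,0,0,0,-1]
    - [0,0,-0.028,0,0,0,-1]
    - [0,0,-0.031,0,0,0,-1]
    - [0,0,-0.032,0,0,0,-1]
    - [0,0,-0.033,0,0,0,-1]
    - [0,0,-0.034,0,0,0,-1]
    - [0,0,-0.034,0,0,0,-1]

```text
t: 3.5
eef_pos: [574.7, 144.6, 105.8]
tcp_rot: [1.836, 1.57, 0.058]
ft_force: [0.5, 0.1, 0.1]
opening: 0.004
```

>>> move_arm:
  targets:
    - [0,0,-0.0005,0,0,0,-1]
    - [0,0,-0.001,0,0,0,-1]
    - [0,0,-0.0015,0,0,0,-1]
    - [0,0,-0.002,0,0,0,-1]

```text
t: 3.9
eef_pos: [574.7, 144.5, 104.2]
tcp_rot: [1.736, 1.57, -0.042]
ft_force: [-1.6, -0.8, 5.5]
opening: 0.001
```

>>> move_arm:
  targets:
    - [0,0,-0.0005,0,0,0,-1]
    - [0,0,-0.001,0,0,0,-1]
    - [0,0,-0.0015,0,0,0,-1]

```text
t: 4.2
eef_pos: [574.8, 144.5, 102.8]
tcp_rot: [1.772, 1.57, -0.006]
ft_force: [-1.6, -1.1, 7.0]
opening: 0.006
```

>>> move_arm:
  targets:
    - [0,0,-0.0005,0,0,0,-1]
    - [0,0,-0.001,0,0,0,-1]

```text
t: 4.4
eef_pos: [574.8, 144.5, 101.9]
tcp_rot: [1.754, 1.57, -0.024]
ft_force: [-1.4, -1.1, 7.9]
opening: 0.002
```

>>> move_arm:
  targets:
    - [0,0,-0.0005,0,0,0,-1]
    - [0,0,-0.001,0,0,0,-1]

```text
t: 4.6
eef_pos: [574.8, 144.5, 100.9]
tcp_rot: [1.753, 1.57, -0.024]
ft_force: [-2.3, -1.5, 7.9]
opening: 0.004
```

>>> move_arm:
  targets:
    - [0,0,-0.001,0,0,0,-1]
    - [0,0,-0.002,0,0,0,-1]
    - [0,0,-0.003,0,0,0,-1]
    - [0,0,-0.004,0,0,0,-1]
    - [0,0,-0.005,0,0,0,-1]
    - [0,0,-0.0055,0,0,0,-1]
    - [0,0,-0.0055,0,0,0,-1]

```text
t: 5.3
eef_pos: [574.9, 144.5, 95.8]
tcp_rot: [1.743, 1.569, -0.035]
ft_force: [-2.7, -1.8, 12.9]
opening: 0.007
```

>>> move_arm:
  targets:
    - [0,0,-0.0003,0,0,0,-1]
    - [0,0,-0.0005,0,0,0,-1]
    - [0,0,-0.0005,0,0,0,-1]

```text
t: 5.6
eef_pos: [574.9, 144.5, 95.4]
tcp_rot: [1.756, 1.569, -0.022]
ft_force: [-3.3, -2.6, 12.7]
opening: 0.003
```

>>> move_arm:
  targets:
    - [0,0,-0.0003,0,0,0,-1]
    - [0,0,-0.0006,0,0,0,-1]
    - [0,0,-0.0006,0,0,0,-1]

```text
t: 5.9
eef_pos: [574.9, 144.5, 94.8]
tcp_rot: [1.751, 1.569, -0.027]
ft_force: [-3.1, -1.7, 13.1]
opening: 0.005
```

>>> move_arm:
  targets:
    - [0,0,-0.0002,0,0,0,-1]
    - [0,0,-0.0004,0,0,0,-1]
    - [0,0,-0.0004,0,0,0,-1]

```text
t: 6.2
eef_pos: [574.9, 144.5, 94.5]
tcp_rot: [1.759, 1.569, -0.019]
ft_force: [-4.4, -0.2, 13.5]
opening: 0.002
```

>>> move_arm:
  targets:
    - [0,0,-0.0002,0,0,0,-1]
    - [0,0,-0.0002,0,0,0,-1]

```text
t: 6.4
eef_pos: [574.9, 144.5, 94.3]
tcp_rot: [1.774, 1.569, -0.004]
ft_force: [-2.9, -2.0, 14.2]
opening: 0.004
```

>>> move_arm:
  targets:
    - [0,0,-0.0002,0,0,0,-1]
    - [0,0,-0.0003,0,0,0,-1]
    - [0,0,-0.0003,0,0,0,-1]

```text
t: 6.7
eef_pos: [575.0, 144.5, 94.2]
tcp_rot: [1.759, 1.569, -0.019]
ft_force: [-4.2, -3.2, 14.5]
opening: 0.003
```

>>> move_arm:
  targets:
    - [0,0,-0.0002,0,0,0,-1]
    - [0,0,-0.0002,0,0,0,-1]

```text
t: 6.9
eef_pos: [575.0, 144.4, 94.1]
tcp_rot: [1.75, 1.569, -0.028]
ft_force: [-4.3, -1.9, 17.1]
opening: 0.007
```

>>> move_arm:
  targets:
    - [0.0002,0.001,0,0,0,0,-1]
    - [0.0004,0.002,0,0,0,0,-1]

```text
t: 7.1
eef_pos: [575.1, 145.4, 94.1]
tcp_rot: [0.73, 1.569, -1.047]
ft_force: [-6.5, -13.9, 19.4]
opening: 0.003
```

>>> move_arm:
  targets:
    - [0.0003,0.0015,0,0,0,0,-1]
    - [0.0006,0.003,0,0,0,0,-1]

```text
t: 7.3
eef_pos: [576.0, 147.9, 94.2]
tcp_rot: [0.835, 1.568, -0.942]
ft_force: [-4.3, -13.2, 19.4]
opening: 0.004
```

>>> move_arm:
  targets:
    - [0,0,0.0002,0,0,0,-1]
    - [0,0,0.0003,0,0,0,-1]

```text
t: 7.5
eef_pos: [576.0, 148.1, 94.3]
tcp_rot: [0.9, 1.568, -0.877]
ft_force: [-3.4, -12.1, 16.6]
opening: 0.006
```

>>> move_arm:
  targets:
    - [0.0003,0.0015,0.0001,0,0,0,-1]
    - [0.0006,0.003,0.0001,0,0,0,-1]
    - [0.0009,0.0045,0.0001,0,0,0,-1]

```text
t: 7.8
eef_pos: [577.3, 152.7, 94.4]
tcp_rot: [1.141, 1.568, -0.637]
ft_force: [-0.3, -10.7, 13.9]
opening: 0.006
```

>>> move_arm:
  targets:
    - [0.0003,0.0015,0,0,0,0,-1]
    - [0.0006,0.003,0,0,0,0,-1]
    - [0.0009,0.0045,0,0,0,0,-1]
    - [0.0013,0.006,0,0,0,0,-1]

```text
t: 8.2
eef_pos: [578.6, 158.8, 94.4]
tcp_rot: [1.165, 1.568, -0.613]
ft_force: [-1.6, -10.5, 14.7]
opening: 0.006
```

>>> move_arm:
  targets:
    - [0.0003,0.0015,0,0,0,0,-1]
    - [0.0006,0.003,0,0,0,0,-1]
    - [0.0009,0.0045,0,0,0,0,-1]
    - [0.0013,0.006,0,0,0,0,-1]

```text
t: 8.6
eef_pos: [579.9, 164.8, 94.4]
tcp_rot: [1.17, 1.568, -0.608]
ft_force: [-1.7, -10.9, 13.9]
opening: 0.005
```

>>> move_arm:
  targets:
    - [0.0003,0.0015,0,0,0,0,-1]
    - [0.0006,0.003,0,0,0,0,-1]
    - [0.0009,0.0045,-0.0001,0,0,0,-1]
    - [0.0013,0.006,-0.0001,0,0,0,-1]

```text
t: 9.0
eef_pos: [581.2, 170.7, 94.3]
tcp_rot: [1.129, 1.568, -0.648]
ft_force: [-1.2, -10.7, 14.3]
opening: 0.003
```

>>> move_arm:
  targets:
    - [0.0002,0.001,0,0,0,0,-1]
    - [0.0004,0.002,0,0,0,0,-1]
    - [0.0006,0.003,0,0,0,0,-1]

```text
t: 9.3
eef_pos: [581.8, 173.5, 94.3]
tcp_rot: [1.058, 1.568, -0.72]
ft_force: [-1.2, -12.5, 14.5]
opening: 0.003
```

>>> move_arm:
  targets:
    - [0.0002,0.001,0,0,0,0,-1]
    - [0.0004,0.002,0,0,0,0,-1]
    - [0.0006,0.003,0,0,0,0,-1]

```text
t: 9.6
eef_pos: [582.4, 176.5, 94.3]
tcp_rot: [1.085, 1.568, -0.693]
ft_force: [-0.7, -11.7, 15.2]
opening: 0.007
```

Run:
```python
from h import *
from cell import state,read_camera
u=lambda i,x,y,w,h,k:cv2.resize(i[y:y+h,x:x+w],None,fx=k,fy=k,interpolation=cv2.INTER_CUBIC)
q=read_camera("scene")["img"];cv2.imwrite("pics/k.png",u(q,310,150,120,120,6)[:600]);print(state()["ft_force"])
```

```text
[ -1.78864346 -11.54575268  14.66173173]
```

View pics/k.png

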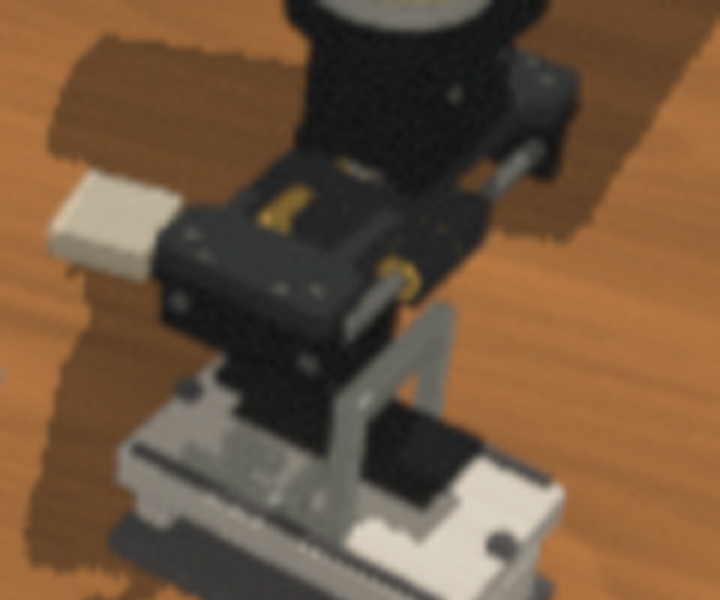

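The shut fingers bear on the plate and touch the bridge (around pixel (350,390) in the crop), so I'll keep sliding.

>>> move_arm:
  targets:
    - [0.0002,0.001,0,0,0,0,-1]
    - [0.0004,0.002,0,0,0,0,-1]
    - [0.0006,0.003,0,0,0,0,-1]
    - [0.0008,0.004,0,0,0,0,-1]

```text
t: 10.05
eef_pos: [583.2, 180.6, 94.3]
tcp_rot: [1.121, 1.568, -0.656]
ft_force: [-2.2, -12.1, 14.9]
opening: 0.005
```

>>> move_arm:
  targets:
    - [0.0002,0.001,0,0,0,0,-1]
    - [0.0004,0.002,0,0,0,0,-1]

```text
t: 10.25
eef_pos: [583.6, 182.6, 94.3]
tcp_rot: [1.123, 1.568, -0.654]
ft_force: [-0.7, -11.2, 14.8]
opening: 0.004
```

>>> move_arm:
  targets:
    - [0.0002,0.001,0,0,0,0,-1]
    - [0.0004,0.002,0,0,0,0,-1]

```text
t: 10.45
eef_pos: [584.1, 184.6, 94.3]
tcp_rot: [1.137, 1.568, -0.641]
ft_force: [-1.0, -12.0, 13.8]
opening: 0.005
```

>>> move_arm:
  targets:
    - [0.0002,0.001,0,0,0,0,-1]
    - [0.0004,0.002,0,0,0,0,-1]

```text
t: 10.65
eef_pos: [584.5, 186.6, 94.3]
tcp_rot: [1.163, 1.568, -0.615]
ft_force: [-1.8, -12.1, 15.1]
opening: 0.003
```

>>> move_arm:
  targets:
    - [0.0002,0.001,0,0,0,0,-1]
    - [0.0004,0.002,0,0,0,0,-1]
    - [0.0006,0.003,0,0,0,0,-1]

```text
t: 10.95
eef_pos: [585.1, 189.6, 94.3]
tcp_rot: [1.148, 1.568, -0.63]
ft_force: [0.2, -12.5, 14.1]
opening: 0.004
```

>>> move_arm:
  targets:
    - [0.0002,0.001,0,0,0,0,-1]
    - [0.0004,0.002,0,0,0,0,-1]

```text
t: 11.15
eef_pos: [585.5, 191.6, 94.3]
tcp_rot: [1.165, 1.568, -0.613]
ft_force: [-0.8, -11.7, 14.0]
opening: 0.004
```

>>> move_arm:
  targets:
    - [0.0001,0.0005,0,0,0,0,-1]
    - [0.0002,0.001,0,0,0,0,-1]

```text
t: 11.35
eef_pos: [585.7, 192.5, 94.3]
tcp_rot: [1.124, 1.568, -0.654]
ft_force: [-1.0, -12.8, 14.3]
opening: 0.003
```

>>> move_arm:
  targets:
    - [0.0001,0.0005,0,0,0,0,-1]
    - [0.0002,0.001,0,0,0,0,-1]

```text
t: 11.55
eef_pos: [585.7, 192.8, 94.3]
tcp_rot: [0.765, 1.567, -1.013]
ft_force: [-1.6, -19.9, 16.4]
opening: 0.003
```

>>> move_arm:
  targets:
    - [-0.0001,-0.0005,0,0,0,0,-1]
    - [-0.0001,-0.0005,0.0005,0,0,0,-1]
    - [-0.0002,-0.001,0.001,0,0,0,-1]
    - [-0.0004,-0.002,0.0016,0,0,0,-1]
    - [-0.0008,-0.004,0.002,0,0,0,-1]
    - [-0.0012,-0.006,0.003,0,0,0,-1]
    - [-0.0012,-0.006,0.005,0,0,0,-1]

```text
t: 12.25
eef_pos: [583.7, 188.9, 97.8]
tcp_rot: [-0.327, 1.571, -2.105]
ft_force: [-0.4, 0.3, 0.2]
opening: 0.004
```

Run:
```python
from h import *
from cell import state,read_camera
u=lambda i,x,y,w,h,k:cv2.resize(i[y:y+h,x:x+w],None,fx=k,fy=k,interpolation=cv2.INTER_CUBIC)
q=read_camera("scene")["img"];cv2.imwrite("pics/l.png",u(q,310,170,120,100,6)[:600]);print(state()["ft_force"])
```

```text
[-0.2213608  -0.23200387  0.45995154]
```

View pics/l.png

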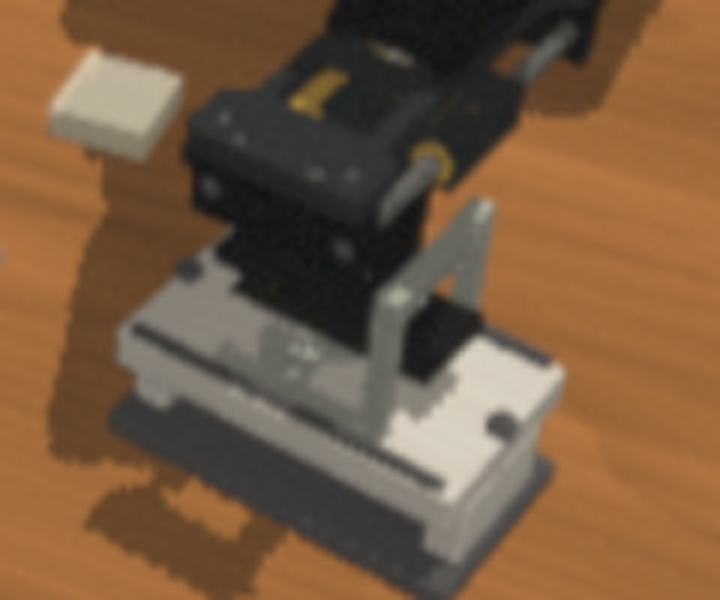

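The force is zero at z = 97.8 mm. A free plunger would push back about 11 N there, so it is trapped. Next I retreat upward.

>>> move_arm:
  targets:
    - [-0.001,-0.005,0.005,0,0,0,-1]
    - [-0.002,-0.01,0.015,0,0,0,-1]
    - [-0.002,-0.01,0.04,0,0,0,-1]
    - [-0.002,-0.01,0.08,0,0,0,-1]
    - [-0.002,-0.05,0.12,0,0,0,-1]
    - [-0.002,-0.1,0.12,0,0,0,-1]
    - [-0.002,-0.15,0.12,0,0,0,-1]
    - [-0.002,-0.2,0.12,0,0,0,-1]
    - [-0.002,-0.2,0.12,0,0,0,-1]

```text
t: 13.2
eef_pos: [581.5, -15.8, 218.6]
tcp_rot: [0.873, 1.57, -0.909]
ft_force: [0.6, 0.4, 0.7]
opening: 0.002
```

Run:
```python
from h import *
from cell import state,read_camera
u=lambda i,x,y,w,h,k:cv2.resize(i[y:y+h,x:x+w],None,fx=k,fy=k,interpolation=cv2.INTER_CUBIC)
a=read_camera("scene")["img"];b=read_camera("top")["img"]
p=np.load("p.npy")
i=u(b,235,180,75,55,8)
for k,c in((22,(0,0,255)),(25,(0,255,0))):
    q=((P(T,W(p,[(36,5+k,130),(-36,5+k,130),(-36,15+k,130),(36,15+k,130)]))+p[4:6]-[235,180]+.5)*8).astype(np.int32)
    cv2.polylines(i,[q.reshape(-1,1,2)],True,c,1)
cv2.imwrite("pics/m.png",u(a,320,190,100,75,8));cv2.imwrite("pics/n.png",i);print(state()["ft_force"],state()["eef_pos"])
```

```text
[-0.63346474 -0.13196345  0.28211098] [581.54207075 -12.47580773 218.30497738]
```

View pics/m.png

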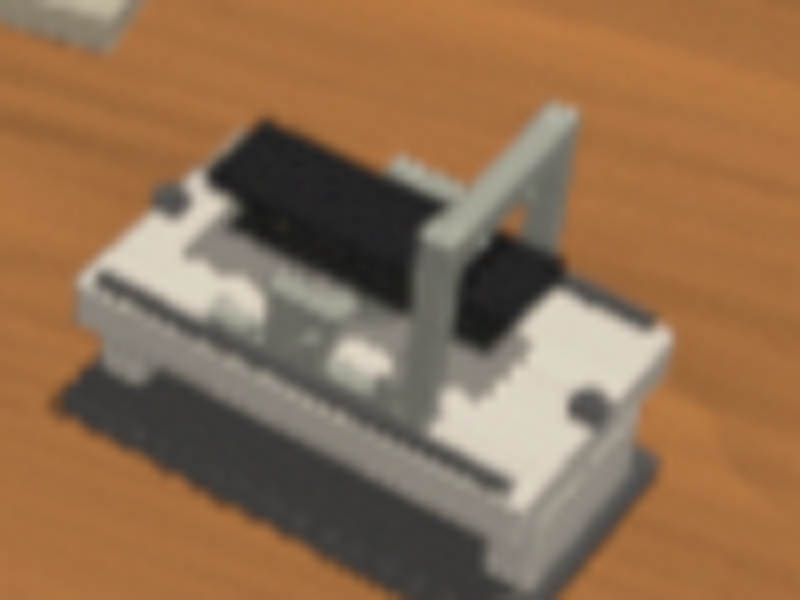

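View pics/n.png

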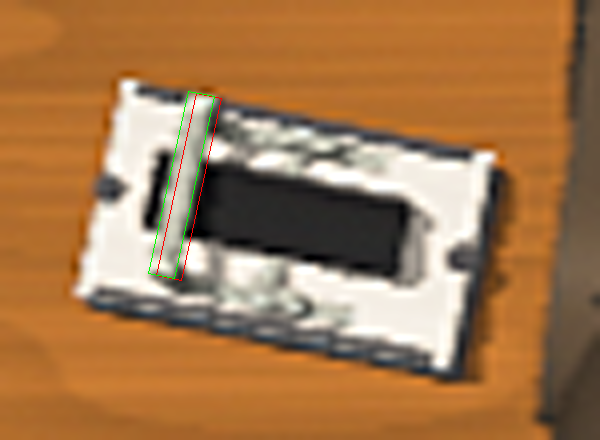

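The plate has stayed down: its far corner went from row 97 to row 122 in the scene crop. In the top view the bridge matches the 25 mm outline (columns 150–215). Both show the press is locked, so I'm handing in.

```bash
python3 -c "
from cell import job_done;print(job_done())"
```

```text
the job is handed in; nothing more can be done
None
```

The open press is closed and I have handed the job in. With the gripper shut, I pressed the plate down to the plunger's stop. Keeping it held down, I slid the fingertips along the plate so the finger pushed the bridge, and with it the keeper, up to its stop. Then I let go and backed off.

- **Plunger trapped:** after letting go there was no force at a height where a free plunger would push back about 11 N. The last scene picture shows the plate still down.
- **Keeper home:** in the last top view the bridge matches the outline for 25 mm of travel. The push force rose by about 8 N at the end, as expected at the stop.
- **Force on the plate:** rubbing was stronger than I expected (coefficient about 0.7). Early in the slide the total measured about 24.7 N, just under the 25 N limit. I eased off about 0.3 mm straight away, and the slide then ran at 17–20 N until the keeper reached its stop. The last reading there was about 26 N, shared between the plate and the keeper; I estimate roughly 20 N on the plate and 8 N on the keeper. These are noisy wrist readings at the ends of moves, so a brief peak between them can't be ruled out.
- **Estimate that disagreed:** working from finger position, I estimated about 23 mm of keeper travel, against 25 mm in the picture. That is within the calibration error, and both are above the required 22 mm.
- **Everything else:** I kept the arm clear of the locked press and the other items, but I did not check their positions again at the end.

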